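# Gather the flange nuts at the pour gate of a parts case

## Robot

A 6-joint arm with a two-finger parallel gripper is mounted at the origin on the work surface. World frame = base frame: x ahead of the robot, y to its left, z up, the work surface at z = 0. Lengths are in mm, angles in rad, forces in N, time in s.
With the tool pointing down it reaches from about 350 to 975 mm from the base axis. Payload 7.1 kg.
Tool frame: the origin (TCP) lies midway between the tips of the shut fingers; the grasp point (between the pads) lies ctrl.grip_point_offset behind it (ctrl.grip_point_offset is the distance from the TCP to the grasp point, in mm); z points along the fingers, y is the line along which they close (so a half turn about z gives the same grasp; the last joint's range is limited). The gripper opens to 88 mm and grips with 3 to 60 N. Pads are 20 mm wide; open, the fingers measure 115 mm over their backs; the gripper's body (75 mm by 178 mm) begins 61 mm behind the grasp point.
Start: joints at [-1.286, 0.423, 1.63, -0, 1.089, -0.019], TCP at [186.986, -596.357, 222.675] pointing down, gripper open.
Joint ranges: [-3, 3], [-0.9, 2.11], [0.09, 2.58], [-1.31, 4.45], [0.11, 2.69], [-2.54, 2.54]. Speed limits (rad/s): [2.39, 2.39, 3.01, 3.14, 3.14, 3.14].

## Interface

Orientations are given as a rotation vector (axis times angle).
In Python, from workcell import ctrl, get_image, close_job, finder gives the robot as it stands.
- The arm moves only by the tool servo_tool, never from a script. Its argument "deltas" is a list of rows, each a list of 2 entries, a list of its own where there are three numbers: the shift along the tool's x, y, z in mm, then the turn, a rotation vector about the tool's x, y, z in rad. A call has 1 to 5 rows; each row is the pose to reach, as a shift and turn from the pose commanded when the call began, along the tool's axes at that moment; what a row does not reach only later rows make up. A row lasts 1/12 s, in which the tool goes at most 41.7 mm and 7.16 degrees, less where a joint would pass 70% of its speed; a pose out of reach is approached as far as the arm can. A call with a gripper value outside its range is refused whole. "grip" is the closure, from -1 (fully open) to 1 (shut), so that 0 is half open, set as the call begins (left out, the last holds). The fingers move at their own pace and stop on an object; the grip force is fixed at half the most. Time passes only in rows, so rows that repeat a pose let the fingers close. It gives the time, the measured TCP pose, the force, the opening and the grip force at its end, in the units of the state.
- ctrl.get_obs(): the state, without advancing time (a new reading comes with each control period).
- get_image(name): name is "scene" or "side" or "wrist"; returns a dict with "frame" (420x560x3 uint8, blue, green, red), "depth" (420x560 float32, mm along the optical axis (not along the pixel's ray), 0 where there is no reading), "K" (3x3 intrinsics, pixels), "dist" ([k1, k2, p1, p2, k3] as OpenCV has them; the pictures are not rectified), "pose" (4x4, takes a point from camera to world coordinates). Camera axes: x right, y down, z forward; pixel columns grow to the right and rows downward; lengths in mm; the calibration is good to about 2 mm. A picture is of the moment at which its call begins.
- close_job(): hands the job in; it is judged then, once.
Trained networks look in a picture, given as the dict that the camera call returned (one of the last four; its "shot" number tells which), for a name from the list of things; names that differ only in an ending like _2 or _b are one class to them, and where a whole thing is asked for, a point or a joint stands for the part that bears it (a point fixed in the world has none). Each returns a list of dicts, best first, with "score" (0 to 1); they miss things now and then, are a little off and sometimes report something else, mostly with a low value. They report only what shows in the picture. A call takes as long as a camera call.
- finder.search_frame(query, picture): "rect" ([centre column, centre row, width, height] as shares, 0 to 1, of the picture: columns of its width, rows of its height, round what is visible of it).
- finder.silhouettes(query, picture): "mask" (420x560 bool, what is visible of it) and "rect" ([centre column, centre row, width, height] as shares, 0 to 1, of the picture: columns of its width, rows of its height, round what is visible of it).
The state is a dict: "t": time; "qpos": joint angles; "qvel": joint speeds; "joint_torque": joint torques, N m; "ee_pos": TCP position; "orientation": TCP orientation; "ft_force": force on the tool from outside, world axes, zero at the start; "moment": the same for the moment, N m; "width": finger opening in mm; "grasp_force": force on a finger pad.
Only numpy, scipy, OpenCV 4.12 (cv2) and the standard library are available. Lean on these libraries where they do the work, as an engineer would, in place of code of your own. Each camera call takes 0.05 s, during which the arm holds its last target. There are 200 camera calls.

## Task

The lid of the parts case is not pushed home: press its front edge down until it is fully shut, then lift the case by its handle a hand's breadth clear of the bench and tip it until all five nuts have slid into the corner with the yellow pour gate. Finish while still holding the case up in the air, tilted and steady with the nuts in that corner, so that I can open the gate; leave the tools beside it alone.

Things in the scene. Friction and masses are not known exactly. Their poses are not given: they have to be found in the camera images.
- case_mid (a point): Centre of the parts case: a blue plastic box 150 mm (its x) by 210 mm (its y), walls 58 mm high, 3 mm thick, clear lid; about 0.5 kg in all. Standing on the bench, this point is 30 mm above it. Axes: x from the front (catch) to the back (hinge), y along the front towards the side with the yellow pour gate, z up out of the case. The gate is at the -x, +y corner.
- lid (a joint): Angle of the clear hinged lid: 0 fully shut, growing as it opens (at 0.1 its front edge stands 15 mm proud). It hinges along the top of the back wall (case +x side). It is a tight push fit that stays where it is left: pressed at the thumb pad on its front edge it moves down at about 7 to 9 N; once shut, it stays shut when the case hangs from its handle.
- lid_press (a point): Middle of the top of the black thumb pad (24 x 56 mm) at the lid's front edge, over the catch: 136 mm from the hinge, and 64 mm above the bench once the lid is shut (higher by 136 mm times the lid angle before). Axes as the lid, which are the case's when shut.
- lid_grip (a point): Centre of the handle bar on the lid, the place to hold. The bar is black, 14 mm wide (case x), 16 mm high and 120 mm long (case y), over the middle of the lid, on two 12 mm posts at y = -54 and +54 mm, with 26 mm free below it. With the lid shut its centre is 96 mm above the bench. Axes as the lid.
- gate_corner (a point): Inner bottom corner of the case at the yellow pour gate, where the nuts must gather: case x -72 mm, y +102 mm from the middle, on the inner floor, 25 mm below case_mid. The floor is slippery: nuts begin to slide at about 10 degrees of slope, but need more along a wall; 25 to 35 degrees of tilt straight towards this corner brings them in.
- gate_foot (a point): Outer bottom corner of the case below the yellow pour gate (case x -75 mm, y +105 mm from the middle, 28 mm below case_mid).
- nut1: A steel M10 flange nut, flange 22 mm across, 10 mm high, 14 g, loose in the case; origin at the centre of its underside.
- nut2: A steel M10 flange nut, flange 22 mm across, 10 mm high, 14 g, loose in the case; origin at the centre of its underside.
- nut3: A steel M10 flange nut, flange 22 mm across, 10 mm high, 14 g, loose in the case; origin at the centre of its underside.
- nut4: A steel M10 flange nut, flange 22 mm across, 10 mm high, 14 g, loose in the case; origin at the centre of its underside.
- nut5: A steel M10 flange nut, flange 22 mm across, 10 mm high, 14 g, loose in the case; origin at the centre of its underside.
- impact_driver: Bystander: dark cordless impact driver standing on its battery, about 200 mm long (x) and 220 mm high; origin on the bench under the middle of the battery. Leave it alone.
- ratchet: Bystander: ratchet with a green handle lying along its x, 230 mm long, 28 mm high; origin on the bench under its middle. Leave it alone.
- screwdriver: Bystander: screwdriver with a blue handle lying along its x, 210 mm long, 26 mm high; origin on the bench under its middle. Leave it alone.

How it is judged:
By the outcome, as a careful person would: the job done as asked, in the order asked, and still so for the second after the job is handed in, while the arm keeps its last pose, push and grip.
It also fails if it takes over 45 s, if anything falls off the work surface, if the arm or the gripper's body presses on something with over 40 N, if the wrist force passes 120 N, or if a joint passes its speed limit or range.

## Working session

There is one attempt and no reset: what is moved stays moved. The work goes in short steps, Python scripts to look and compute and a tool call to move; the robot and the scene stay as the last step left them, time stands still between calls to the robot, and variables do not carry over. Pictures are saved under pics/ and viewed, at most 10 in all, crops included, and the job is handed in when it is done.

Besides the shell and the picture viewer there is one more tool, called as a command line: name --argument value ..., lists and objects as JSON in quotes. servo_tool: Moves the arm, as the interface text tells. Its arguments: {"type":"object","properties":{"deltas":{"type":"array","items":{"type":"array"}},"grip":{"type":"number"}},"required":["deltas"]}

```bash
mkdir -p pics; ls
cat > h.py <<'E'
import numpy as np, cv2
from workcell import ctrl, get_image, close_job, finder
def world(p, uv, z=None):
    """pixel(s)->world, by depth, or on plane z"""
    uv=np.atleast_2d(np.float32(uv)); n=cv2.undistortPoints(uv[:,None],p["K"],np.array(p["dist"]))[:,0]
    r=np.c_[n,np.ones(len(n))]; T=np.array(p["pose"])
    if z is None:
        d=np.array([p["depth"][int(round(v)),int(round(u))] for u,v in uv])
    else:
        d=(z-T[2,3])/(r@T[:3,:3].T)[:,2]
    return (r*d[:,None])@T[:3,:3].T+T[:3,3]
E
python3 - <<'E'
from h import *
ps={n:get_image(n) for n in("scene","side","wrist")}
o=ctrl.get_obs();print(o,ctrl.grip_point_offset)
im=np.hstack([ps["scene"]["frame"],ps["side"]["frame"]])
cv2.imwrite("pics/scene.png",ps["scene"]["frame"]);cv2.imwrite("pics/side.png",ps["side"]["frame"])
cv2.imwrite("pics/w.png",ps["wrist"]["frame"])
import pickle;pickle.dump(ps,open("p0.pkl","wb"))
for n,p in ps.items():
    print(n,np.round(np.array(p["pose"]),2).tolist())
    for q in("case_mid","lid_press","lid_grip","gate_corner","nut1","impact_driver","ratchet","screwdriver"):
        for f in finder.search_frame(q,p)[:2]:
            r=np.array(f["rect"])*[560,420,560,420];print(" ",q,round(f["score"],2),np.round(r).tolist(),np.round(world(p,r[:2])[0]).tolist())
E
```

```text
pics
{'t': 0.15, 'qpos': array([-1.28599669e+00,  4.23658747e-01,  1.63046462e+00, -1.31884766e-05,
        1.08860160e+00, -1.89865446e-02]), 'qvel': array([ 0.00080523, -0.0032626 , -0.00107573,  0.00156484, -0.00019373,
        0.00113772]), 'joint_torque': array([ 3.88136141e-04, -5.44984496e+01, -2.73920864e+01,  6.44131098e-02,
        2.05361203e-02, -7.13207464e-05]), 'ee_pos': array([ 186.87402088, -595.98127141,  222.10394596]), 'orientation': array([-3.10431230e+00, -4.75193343e-01,  2.53792624e-04]), 'ft_force': array([ 0.12796962, -0.70419351, -0.09094633]), 'moment': array([ 0.03378305, -0.00224561, -0.0060724 ]), 'grasp_force': 0.0, 'width': 87.85734030209248} 18.700000000000003
scene [[-0.31, 0.71, -0.64, 1301.56], [0.95, 0.22, -0.22, 261.06], [-0.01, -0.67, -0.74, 956.73], [0.0, 0.0, 0.0, 1.0]]
  case_mid 0.71 [256.0, 214.0, 86.0, 62.0] [606.0, -48.0, 66.0]
  lid_press 0.6 [255.0, 209.0, 82.0, 49.0] [592.0, -56.0, 68.0]
  lid_grip 0.96 [255.0, 207.0, 80.0, 51.0] [585.0, -59.0, 68.0]
  gate_corner 0.68 [254.0, 213.0, 86.0, 63.0] [605.0, -54.0, 66.0]
  impact_driver 0.
[... 383 characters left out ...]
298.0, 250.0, 89.0, 68.0] [588.0, -78.0, 66.0]
  lid_press 0.97 [298.0, 251.0, 90.0, 61.0] [585.0, -82.0, 68.0]
  lid_grip 0.6 [297.0, 250.0, 90.0, 65.0] [584.0, -78.0, 68.0]
  gate_corner 0.91 [297.0, 260.0, 90.0, 87.0] [575.0, -113.0, 68.0]
  gate_corner 0.44 [342.0, 363.0, 128.0, 111.0] [550.0, -471.0, 202.0]
  impact_driver 0.87 [342.0, 364.0, 130.0, 111.0] [549.0, -472.0, 201.0]
  ratchet 0.89 [272.0, 179.0, 71.0, 14.0] [603.0, 344.0, 18.0]
  screwdriver 0.5 [251.0, 166.0, 32.0, 12.0] [546.0, 454.0, 15.0]
  screwdriver 0.25 [299.0, 252.0, 92.0, 60.0] [587.0, -88.0, 69.0]
wrist [[0.3, -0.92, -0.26, 258.06], [-0.95, -0.29, -0.08, -574.9], [-0.0, 0.27, -0.96, 385.04], [0.0, 0.0, 0.0, 1.0]]
```

View pics/scene.png

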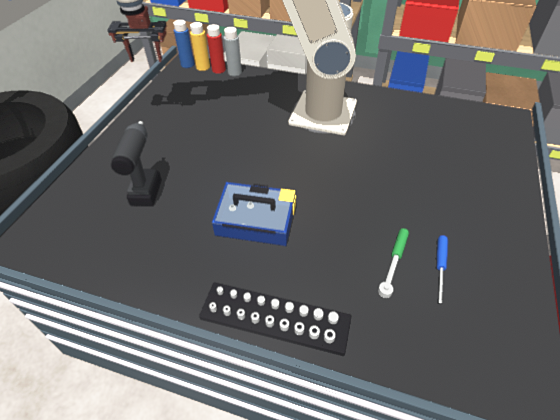

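View pics/side.png

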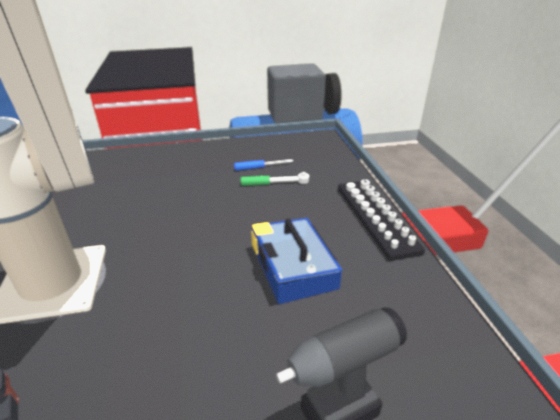

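The scene shows the blue case at about (255,212), its front (black pad at (259,189), yellow gate at (288,196)) facing the robot. The driver is well to its right at (140,165), and the tools lie to its left. Next I measure the case by depth.

```bash
cat >> h.py <<'E'
from scipy.spatial.transform import Rotation as R
def cloud(p):
    v,u=np.mgrid[0:420,0:560]; uv=np.c_[u.ravel(),v.ravel()]; ok=p["depth"].ravel()>0
    return world(p,uv[ok]) , p["frame"].reshape(-1,3)[ok].astype(int)
def delta(pos,rot,o=None):
    """shift and turn in tool axes from measured pose to world pos, Rotation rot (None: keep)"""
    o=o or ctrl.get_obs(); A=R.from_rotvec(o["orientation"]); rot=A if rot is None else rot
    return np.round(A.inv().apply(np.array(pos)-o["ee_pos"]),1).tolist(), np.round((A.inv()*rot).as_rotvec(),3).tolist()
E
python3 - <<'E'
from h import *
import pickle
ps=pickle.load(open("p0.pkl","rb"))
for n in("scene","side"):
    P,C=cloud(ps[n]); m=(abs(P[:,0]-590)<150)&(abs(P[:,1]+75)<170)&(P[:,2]>15)&(P[:,2]<130); Q=P[m];c=C[m]
    bar=Q[(Q[:,2]>92)&(Q[:,2]<125)]; 
    b=bar[:,:2]; w=np.linalg.svd(b-b.mean(0),full_matrices=0)[2][0]
    print(n,"bar",len(b),bar.mean(0).round(),w.round(3),np.percentile(bar,[2,98],0).round().tolist())
    blue=(c[:,0]>c[:,2]*1.8)&(c[:,0]>80); print(" case rect",cv2.minAreaRect(np.float32(Q[blue][:,:2])),np.percentile(Q[blue],[1,99],0).round().tolist())
    yel=(c[:,2]>150)&(c[:,1]>130)&(c[:,0]<100); print(" yellow",Q[yel].mean(0).round())
    for dx in range(-90,91,15):
        s=Q[(abs(Q[:,0]-590-dx)<8)&(Q[:,2]<90)&(abs(Q[:,1]+75)<70)]
        print("  ",dx,np.percentile(s[:,2],[50,95]).round(1) if len(s) else None,end="")
    print()
    dr=(abs(P[:,0]-600)<200)&(abs(P[:,1]+400)<140)&(P[:,2]>20)&(P[:,2]<240);print(" driver",np.percentile(P[dr],[1,99],0).round().tolist())
z=R.from_euler("z",np.pi/2)*R.from_euler("x",np.pi); o=ctrl.get_obs()
print(delta([520,-75,350],z), R.from_rotvec(o["orientation"]).as_matrix().round(2).tolist())
E
```

```text
scene bar 273 [588. -59. 104.] [-0.124  0.992] [[575.0, -117.0, 93.0], [599.0, -3.0, 111.0]]
 case rect ((582.7146606445312, -61.51044464111328), (159.9160919189453, 211.27810668945312), 7.35526180267334) [[506.0, -169.0, 16.0], [669.0, 51.0, 74.0]]
 yellow [520.  39.  46.]
   -90 [72.6 74.9]   -75 [72.  75.3]   -60 [70.7 74.8]   -45 [70.  73.2]   -30 [68.  72.5]   -15 [66.8 69.8]   0 [66.3 80.8]   15 [65.1 69.3]   30 [63.6 67.1]   45 [62.8 65.9]   60 [59.6 64.5]   75 [44.8 63.6]   90 None
 driver [[495.0, -461.0, 23.0], [658.0, -385.0, 220.0]]
side bar 287 [583. -72. 106.] [ 0.133 -0.991] [[571.0, -122.0, 94.0], [596.0, -10.0, 112.0]]
 case rect ((579.8038940429688, -63.375999450683594), (154.71902465820312, 212.67245483398438), 7.033019542694092) [[503.0, -175.0, 16.0], [665.0, 45.0, 75.0]]
 yellow [494.   8.  36.]
   -90 [64.6 75.7]   -75 [72.8 75.8]   -60 [72.6 75.3]   -45 [70.9 72.6]   -30 [70.  72.3]   -15 [69.1 83.1]   0 [68.5 86.8]   15 [66.6 68.5]   30 [65.6 67.4]   45 [64.4 66.8]   60 [63.8 65.6]   75 [63.5 65.1]   90 None
 driver [[473.0, -481.0, 31.0], [653.0, -405.0, 219.0]]
([473.7, -397.9, -127.3], [0.0, 0.0, -1.267]) [[0.95, 0.3, -0.0], [0.3, -0.95, -0.0], [-0.0, 0.0, -1.0]]
```

servo_tool --deltas '[[[0,0,-40],[0,0,0]],[[0,0,-80],[0,0,0]],[[30,-25,-80],[0,0,0]],[[60,-50,-80],[0,0,0]],[[76,-64,-80],[0,0,0]]]' --grip 1

```text
t: 1.77
ee_pos: [241.5, -510.4, 303.5]
orientation: [3.105, 0.475, 0.002]
ft_force: [-0.4, -0.1, 0.6]
width: 57.8
grasp_force: 0.0
```

servo_tool --deltas '[[[30,-25,0],[0,0,0]],[[60,-50,0],[0,0,0]],[[90,-75,0],[0,0,0]],[[120,-100,0],[0,0,0]],[[140,-118,0],[0,0,0]]]'

```text
t: 2.18
ee_pos: [339.7, -355.6, 302.9]
orientation: [-3.105, -0.476, -0.001]
ft_force: [0.4, -0.5, -0.9]
width: 24.6
grasp_force: 0.0
```

servo_tool --deltas '[[[30,-25,0],[0,0,0]],[[60,-50,0],[0,0,0]],[[90,-75,0],[0,0,0]],[[120,-100,0],[0,0,0]],[[140,-118,0],[0,0,0]]]'

```text
t: 2.6
ee_pos: [438.2, -201.1, 303.0]
orientation: [-3.105, -0.477, -0.001]
ft_force: [0.3, -1.0, 0.7]
width: 0.2
grasp_force: 0.0
```

servo_tool --deltas '[[[30,-25,0],[0,0,0]],[[60,-50,0],[0,0,0]],[[90,-75,0],[0,0,0]],[[120,-102,0],[0,0,0]],[[120,-102,0],[0,0,-0.12]]]'

```text
t: 3.02
ee_pos: [523.8, -65.4, 302.9]
orientation: [-3.07, -0.661, -0.004]
ft_force: [0.0, 0.1, 0.5]
width: 0.8
grasp_force: 0.0
```

servo_tool --deltas '[[[0,0,0],[0,0,-0.12]],[[0,0,0],[0,0,-0.24]],[[0,0,0],[0,0,-0.36]],[[0,0,0],[0,0,-0.48]],[[0,0,0],[0,0,-0.6]]]'

```text
t: 3.43
ee_pos: [520.9, -70.3, 302.7]
orientation: [2.734, 1.547, 0.0]
ft_force: [0.4, -0.2, 0.3]
width: 0.7
grasp_force: 0.0
```

servo_tool --deltas '[[[0,0,15],[0,0,-0.12]],[[0,0,30],[0,0,-0.24]],[[0,0,45],[0,0,-0.36]],[[0,0,60],[0,0,-0.48]],[[0,0,70],[0,0,-0.6]]]'

```text
t: 3.85
ee_pos: [520.3, -70.3, 231.4]
orientation: [-2.154, -2.285, 0.001]
ft_force: [0.3, 0.5, -0.4]
width: 0.6
grasp_force: 0.0
```

Run:
```python
from h import *
p=get_image("wrist"); cv2.imwrite("pics/w1.png",p["frame"]); import pickle; pickle.dump(p,open("w1.pkl","wb"))
o=ctrl.get_obs();print(o["t"],o["ee_pos"],o["ft_force"],o["qpos"].round(2),o["width"])
z=R.from_euler("z",np.deg2rad(97.2))*R.from_euler("x",np.pi)
print(delta([521,-70,110],z))
P,c=cloud(p); m=(abs(P[:,0]-590)<150)&(abs(P[:,1]+75)<170)&(P[:,2]>15)&(P[:,2]<130); Q=P[m];c=c[m]
bar=Q[(Q[:,2]>92)&(c.max(1)<90)]; b=bar[:,:2]; print(len(bar),bar.mean(0),np.linalg.svd(b-b.mean(0),full_matrices=0)[2][0],np.percentile(bar,[2,98],0))
blue=(c[:,0]>c[:,2]*1.8)&(c[:,0]>80); print(cv2.minAreaRect(np.float32(Q[blue][:,:2])))
```

```text
3.9 [519.40656728 -70.14474466 229.89452682] [-0.71797023 -0.27251172 -2.21430466] [-0.16  0.27  1.84 -0.    1.03 -0.22] 0.4019748988289308
([-0.1, 2.1, 119.9], [-0.004, -0.001, -0.06])
1888 [582.22606346 -57.99457846 109.05410562] [-0.13084919  0.99140228] [[ 570.11624074 -115.92861458   98.75587485]
 [ 593.82005725   -4.69415995  111.59145092]]
((581.4242553710938, -62.52324676513672), (152.77952575683594, 211.0921630859375), 7.162933349609375)
```

View pics/w1.png

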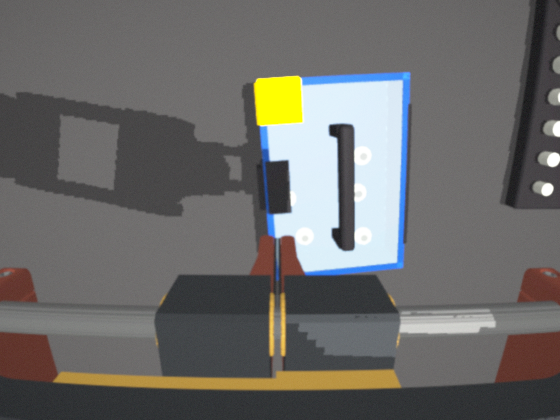

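The wrist view shows the lid's black pad at (278,186), the bar at (345,185), the yellow gate at (278,100), and five nuts under the lid. This agrees with the computed pad position, so I descend.

servo_tool --deltas '[[[0,2,40],[0,0,-0.06]],[[0,2,80],[0,0,-0.06]],[[0,2,110],[0,0,-0.06]],[[0,2,130],[0,0,-0.06]],[[0,2,140],[0,0,-0.06]]]'

```text
t: 4.32
ee_pos: [521.5, -70.0, 90.4]
orientation: [-2.093, -2.338, 0.003]
ft_force: [-0.6, 0.0, -0.8]
width: 0.5
grasp_force: 0.0
```

Run:
```python
from h import *
import pickle; p=pickle.load(open("w1.pkl","rb"))
g=p["frame"].max(2); m=np.zeros_like(g); m[150:225,255:300]=g[150:225,255:300]<50
v,u=np.nonzero(m); W=world(p,np.c_[u,v]); W=W[(W[:,2]>60)&(W[:,2]<90)]; print(len(W),W.mean(0),cv2.minAreaRect(np.float32(W[:,:2])),np.median(W[:,2]))
o=ctrl.get_obs();print(o["ee_pos"],o["ft_force"])
```

```text
177 [515.54021975 -71.84311192  74.82580966] ((515.8668212890625, -70.68820190429688), (27.897193908691406, 49.276432037353516), 9.164828300476074) 75.15619251241765
[521.53504221 -70.04247108  90.36215662] [-0.63505412  0.00384202 -0.79676109]
```

servo_tool --deltas '[[[0,-2,5],[0,0,0]],[[0,-2,10],[0,0,0]],[[0,-2,13],[0,0,0]],[[0,-2,15],[0,0,0]],[[0,-2,17],[0,0,0]]]'

```text
t: 4.73
ee_pos: [521.8, -70.6, 76.6]
orientation: [2.092, 2.342, 0.002]
ft_force: [-0.1, -0.7, -0.4]
width: 0.3
grasp_force: 0.0
```

servo_tool --deltas '[[[0,0,1],[0,0,0]],[[0,0,2],[0,0,0]],[[0,0,3],[0,0,0]],[[0,0,4],[0,0,0]],[[0,0,5],[0,0,0]]]'

```text
t: 5.15
ee_pos: [521.1, -70.6, 71.5]
orientation: [2.092, 2.343, 0.0]
ft_force: [-2.1, -0.2, 7.2]
width: 0.4
grasp_force: 3.7
```

servo_tool --deltas '[[[0,0,1],[0,0,0]],[[0,0,2],[0,0,0]],[[0,0,3],[0,0,0]],[[0,0,4],[0,0,0]],[[0,0,5],[0,0,0]]]'

```text
t: 5.57
ee_pos: [520.8, -70.6, 66.4]
orientation: [2.092, 2.343, -0.0]
ft_force: [-3.2, -0.7, 7.2]
width: 0.3
grasp_force: 3.8
```

servo_tool --deltas '[[[0,0,0.5],[0,0,0]],[[0,0,1],[0,0,0]],[[0,0,1.5],[0,0,0]],[[0,0,2],[0,0,0]],[[0,0,2],[0,0,0]]]'

```text
t: 5.98
ee_pos: [520.7, -70.6, 64.3]
orientation: [-2.092, -2.343, 0.001]
ft_force: [-2.2, -2.3, 6.4]
width: 0.4
grasp_force: 3.3
```

servo_tool --deltas '[[[0,0,0.5],[0,0,0]],[[0,0,1],[0,0,0]],[[0,0,1],[0,0,0]]]'

```text
t: 6.23
ee_pos: [520.7, -70.6, 64.1]
orientation: [-2.092, -2.343, 0.001]
ft_force: [-5.9, -0.3, 16.0]
width: 0.5
grasp_force: 7.9
```

servo_tool --deltas '[[[0,0,0.5],[0,0,0]],[[0,0,1],[0,0,0]],[[0,0,1],[0,0,0]]]'

```text
t: 6.48
ee_pos: [520.7, -70.7, 63.8]
orientation: [-2.092, -2.343, 0.001]
ft_force: [-8.5, -0.3, 25.5]
width: 0.2
grasp_force: 12.8
```

The force jumped to 25 N at a pad height of 64 mm, so the lid is shut. I raise, open the gripper and re-measure the bar.

servo_tool --deltas '[[[0,0,-40],[0,0,0]],[[0,0,-80],[0,0,0]],[[0,0,-110],[0,0,0]],[[0,0,-120],[0,0,0]],[[0,0,-120],[0,0,0]]]' --grip -1

```text
t: 6.9
ee_pos: [522.8, -70.8, 184.6]
orientation: [2.089, 2.34, 0.005]
ft_force: [-0.0, -0.5, 0.4]
width: 30.4
grasp_force: 0.0
```

```bash
cat >> h.py <<'E'
def bar_fit(p):
    P,c=cloud(p); m=(abs(P[:,0]-590)<60)&(abs(P[:,1]+65)<75)&(P[:,2]>95)&(P[:,2]<125)&(c.max(1)<90)
    return P[m]
E
python3 - <<'E'
from h import *
for n in("wrist","side","scene"):
    p=get_image(n)
    b=bar_fit(p); t=b[b[:,2]>np.percentile(b[:,2],50)-1]; 
    print(n,len(b),b.mean(0).round(1),np.median(b[:,2]).round(1),cv2.minAreaRect(np.float32(b[:,:2])))
    P,c=cloud(p); e=np.array([[np.cos(.125),np.sin(.125)],[-np.sin(.125),np.cos(.125)]]); L=(P[:,:2]-[581.5,-62.5])@e.T
    for x in range(-70,71,20):
        s=P[(abs(L[:,0]-x)<10)&(abs(L[:,1])<70)&(P[:,2]>50)&(P[:,2]<85),2]; print("",x,np.median(s).round(1) if len(s) else None,end="")
    print()
o=ctrl.get_obs();print(o["t"],o["ee_pos"],o["width"],o["ft_force"])
E
```

```text
wrist 2451 [579.2 -57.6 104.1] 104.6 ((580.0574340820312, -61.43792724609375), (13.58109188079834, 118.19225311279297), 7.275766849517822)
 -70 64.0 -50 63.4 -30 63.1 -10 63.1 10 63.0 30 63.1 50 63.1 70 63.5
side 156 [578.1 -71.4 102.6] 103.4 ((578.100341796875, -63.3741455078125), (9.685737609863281, 121.61575317382812), 6.60090970993042)
 -70 63.4 -50 63.2 -30 62.8 -10 62.9 10 63.3 30 62.8 50 62.8 70 63.3
scene 204 [584.3 -60.2 101.5] 102.2 ((583.023193359375, -60.50437927246094), (16.96821403503418, 117.36359405517578), 6.436291217803955)
 -70 61.8 -50 62.0 -30 61.6 -10 61.4 10 61.3 30 61.1 50 61.3 70 61.1
7.05 [519.84586531 -70.31389064 180.19837445] 42.45870482847135 [-0.11545742 -0.74911473 -1.37153459]
```

servo_tool --deltas '[[[-4,30,0],[0,0,0]],[[-9,61,0],[0,0,0]],[[-9,61,20],[0,0,0]],[[-9,61,40],[0,0,0]],[[-9,61,40],[0,0,0]]]' --grip -1

```text
t: 7.47
ee_pos: [579.0, -72.0, 135.8]
orientation: [-2.087, -2.337, 0.009]
ft_force: [-1.1, -0.6, -0.6]
width: 75.7
grasp_force: 0.0
```

servo_tool --deltas '[[[0,0,0],[0,0,0]],[[0,0,0],[0,0,0]]]'

```text
t: 7.63
ee_pos: [582.0, -72.5, 141.0]
orientation: [-2.091, -2.342, 0.002]
ft_force: [0.5, -0.3, -0.1]
width: 87.0
grasp_force: 0.0
```

Run:
```python
from h import *
z=R.from_euler("z",np.deg2rad(97.2))*R.from_euler("x",np.pi)
o=ctrl.get_obs();print(o["t"],o["ee_pos"],o["width"],delta([581.3,-71.4,77],z,o))
```

```text
7.6333 [581.96621851 -72.49646634 140.98907538] 87.0022731321631 ([1.1, -0.4, 64.0], [-0.002, -0.001, -0.013])
```

servo_tool --deltas '[[[1,0,25],[0,0,-0.01]],[[1,0,45],[0,0,-0.01]],[[1,0,58],[0,0,-0.01]],[[1,0,64],[0,0,-0.01]],[[1,0,64],[0,0,-0.01]]]'

```text
t: 8.05
ee_pos: [581.9, -71.5, 77.0]
orientation: [-2.08, -2.353, 0.001]
ft_force: [0.3, 0.2, 0.5]
width: 87.9
grasp_force: 0.0
```

servo_tool --deltas '[[[0,0,0],[0,0,0]],[[0,0,0],[0,0,0]],[[0,0,0],[0,0,0]],[[0,0,0],[0,0,0]],[[0,0,0],[0,0,0]]]' --grip 1

```text
t: 8.47
ee_pos: [582.9, -71.6, 78.3]
orientation: [2.08, 2.353, 0.001]
ft_force: [0.8, 0.8, -0.2]
width: 57.7
grasp_force: 0.0
```

servo_tool --deltas '[[[0,0,0],[0,0,0]],[[0,0,0],[0,0,0]],[[0,0,0],[0,0,0]],[[0,0,0],[0,0,0]],[[0,0,0],[0,0,0]]]'

```text
t: 8.88
ee_pos: [582.4, -71.5, 77.6]
orientation: [-2.081, -2.354, 0.0]
ft_force: [-0.6, -0.8, 0.1]
width: 24.3
grasp_force: 0.0
```

servo_tool --deltas '[[[0,0,0],[0,0,0]],[[0,0,0],[0,0,0]],[[0,0,0],[0,0,0]],[[0,0,0],[0,0,0]]]'

```text
t: 9.22
ee_pos: [582.5, -71.5, 77.6]
orientation: [2.081, 2.354, 0.0]
ft_force: [0.7, -0.9, -0.2]
width: 13.3
grasp_force: 30.0
```

servo_tool --deltas '[[[0,0,-4],[0,0,0]],[[0,0,-12],[0,0,0]],[[0,0,-24],[0,0,0]],[[0,0,-38],[0,0,0]],[[0,0,-52],[0,0,0]]]'

```text
t: 9.63
ee_pos: [582.3, -71.5, 130.9]
orientation: [-2.081, -2.353, 0.0]
ft_force: [0.2, 0.2, -5.3]
width: 13.8
grasp_force: 30.0
```

servo_tool --deltas '[[[0,0,-14],[0,0,0]],[[0,0,-28],[0,0,0]],[[0,0,-42],[0,0,0]],[[0,0,-56],[0,0,0]],[[0,0,-70],[0,0,0]]]'

```text
t: 10.05
ee_pos: [582.2, -71.5, 201.4]
orientation: [2.08, 2.354, 0.0]
ft_force: [0.1, 0.2, -4.4]
width: 13.8
grasp_force: 30.0
```

servo_tool --deltas '[[[0,0,-14],[0,0,0]],[[0,0,-28],[0,0,0]],[[0,0,-42],[0,0,0]],[[0,0,-56],[0,0,0]],[[0,0,-70],[0,0,0]]]'

```text
t: 10.47
ee_pos: [582.0, -71.5, 271.4]
orientation: [2.081, 2.354, 0.0]
ft_force: [-0.5, -0.1, -4.6]
width: 13.7
grasp_force: 30.0
```

Run:
```python
from h import *
p=get_image("side");cv2.imwrite("pics/s2.png",cv2.resize(p["frame"][120:330,190:470],(800,600)))
o=ctrl.get_obs();print(o["t"],o["ee_pos"],o["qpos"].round(2),o["ft_force"],o["moment"],o["width"])
```

```text
10.5167 [583.5312477  -71.72746417 274.36750742] [-0.14  0.31  1.67  0.    1.16 -0.27] [ 0.87132991 -0.36013369 -2.28789156] [-0.10706334 -0.2104081   0.049815  ] 13.723574387708545
```

View pics/s2.png

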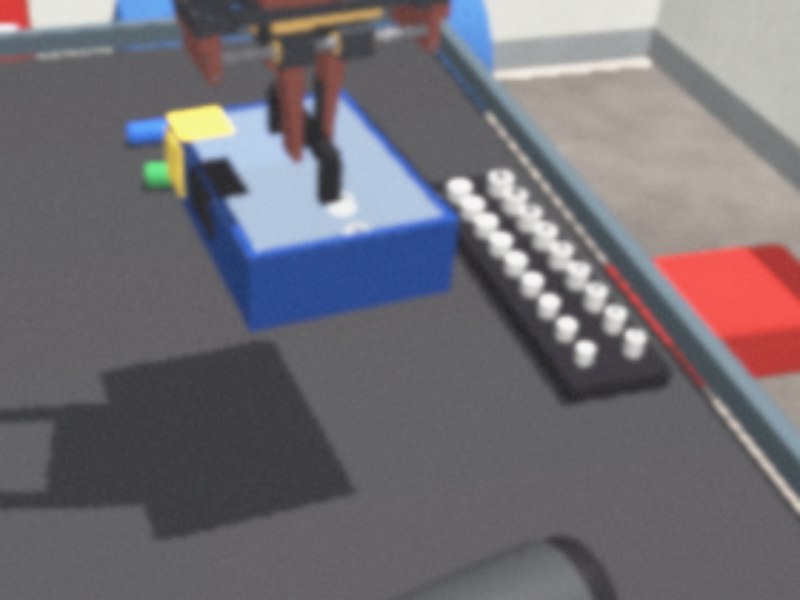

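The case hangs nearly level with the lid shut; the yellow gate is at (200,125). Now I tip it about the diagonal axis.

servo_tool --deltas '[[[0,0,0],[-0.02,-0.03,0]],[[0,0,0],[-0.05,-0.07,0]],[[0,0,0],[-0.08,-0.115,0]],[[0,0,0],[-0.12,-0.17,0]],[[0,0,0],[-0.16,-0.228,0]]]'

```text
t: 10.93
ee_pos: [582.1, -71.7, 270.2]
orientation: [1.896, 2.143, -0.044]
ft_force: [-0.3, -0.7, -4.1]
width: 14.0
grasp_force: 30.0
```

servo_tool --deltas '[[[0,0,0],[-0.04,-0.058,0]],[[0,0,0],[-0.08,-0.115,0]],[[0,0,0],[-0.12,-0.17,0]],[[0,0,0],[-0.15,-0.21,0]],[[0,0,0],[-0.165,-0.233,0]]]'

```text
t: 11.35
ee_pos: [581.0, -71.1, 269.3]
orientation: [1.707, 1.932, -0.083]
ft_force: [-0.4, 0.1, -6.1]
width: 13.9
grasp_force: 30.0
```

servo_tool --deltas '[[[0,0,0],[0,0,0]],[[0,0,0],[0,0,0]],[[0,0,0],[0,0,0]],[[0,0,0],[0,0,0]],[[0,0,0],[0,0,0]]]'

```text
t: 11.77
ee_pos: [582.8, -71.9, 270.0]
orientation: [1.709, 1.932, -0.081]
ft_force: [-0.5, 0.4, -4.3]
width: 14.1
grasp_force: 30.0
```

servo_tool --deltas '[[[0,0,0],[0,0,0]],[[0,0,0],[0,0,0]],[[0,0,0],[0,0,0]],[[0,0,0],[0,0,0]],[[0,0,0],[0,0,0]]]'

```text
t: 12.18
ee_pos: [582.5, -71.6, 269.7]
orientation: [1.709, 1.933, -0.082]
ft_force: [0.2, 0.0, -4.2]
width: 13.9
grasp_force: 30.0
```

Run:
```python
from h import *
import pickle
o=ctrl.get_obs();print(o["t"],o["ee_pos"],o["qpos"].round(2),o["ft_force"],o["width"]);M=R.from_rotvec(o["orientation"]).as_matrix();print(M.round(3).tolist())
ps={n:get_image(n) for n in("scene","side","wrist")};pickle.dump(ps,open("p3.pkl","wb"))
a=ps["wrist"]["frame"]; b=cv2.resize(ps["side"]["frame"][100:310,200:410],(400,400));c=cv2.resize(ps["scene"]["frame"][110:290,150:330],(400,400))
cv2.imwrite("pics/t3.png",np.hstack([b,c])); cv2.imwrite("pics/w3.png",a)
# case tilt from the lid plane (light blue) in each view
for n,p in ps.items():
    P,c=cloud(p); m=(c[:,0]>110)&(c[:,0]>c[:,2]*1.1)&(c[:,2]>90)&(np.linalg.norm(P-o["ee_pos"],axis=1)<130); Q=P[m]
    if len(Q)<100: print(n,len(Q));continue
    for _ in range(4):
        k=Q.mean(0); nn=np.linalg.svd(Q-k,full_matrices=0)[2][2]; nn*=np.sign(nn[2]); Q=Q[abs((Q-k)@nn)<4]
    case=np.c_[M[:,1],M[:,0],-M[:,2]]; print(n,len(Q),nn.round(3),"tilt",np.degrees(np.arccos(nn[2])).round(1),"in tool-case axes",(case.T@nn).round(3))
    print(" nuts",[(round(f["score"],2),(np.array(f["rect"])[:2]*[560,420]).round().tolist()) for f in finder.search_frame("nut1",p)[:7]])
```

```text
12.1833 [582.45891035 -71.61359083 269.65562283] [ 0.08  0.2   1.96 -0.68  0.74  0.42] [ 0.18412503  0.02513217 -4.23807202] 13.859242002355238
[[-0.038, 0.932, 0.359], [0.899, 0.189, -0.396], [-0.437, 0.308, -0.845]]
scene 1394 [-0.358  0.395  0.846] tilt 32.2 in tool-case axes [ 0.002 -0.001  1.   ]
 nuts []
side 1093 [-0.358  0.391  0.848] tilt 32.0 in tool-case axes [ 0.001 -0.006  1.   ]
 nuts []
wrist 40377 [-0.359  0.395  0.845] tilt 32.3 in tool-case axes [ 0.    -0.001  1.   ]
 nuts []
```

View pics/t3.png

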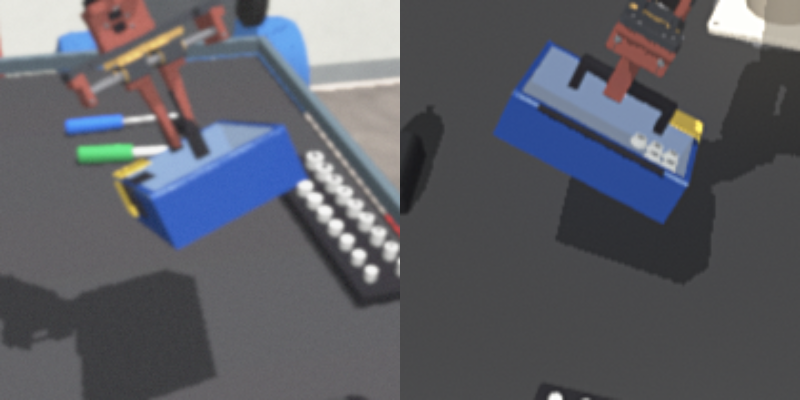

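View pics/w3.png

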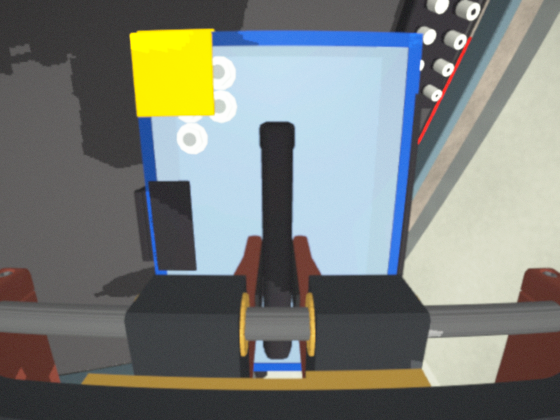

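The tilt is 32.2° straight toward the gate corner, with no slip in the grip. Nuts show at (218,72), (220,106), (191,138) and partly at (190,118); the fifth should be under the yellow gate top. I check this in case coordinates.

```bash
cat > nuts.py <<'E'
from h import *
def nuts(p,uv,o,zc=-18.):
    M=R.from_rotvec(o["orientation"]).as_matrix(); C=np.c_[M[:,1],M[:,0],-M[:,2]]
    org=o["ee_pos"]+C@np.array([0,10,-47.5])   # case_mid: TCP was 77.5 above bench, 10 mm to -y of bar centre
    T=np.array(p["pose"]); n=cv2.undistortPoints(np.float32(uv)[:,None],p["K"],np.array(p["dist"]))[:,0]
    r=np.c_[n,np.ones(len(n))]@T[:3,:3].T; c=(T[:3,3]-org)@C; r=r@C; return c+r*((zc-c[2])/r[:,2])[:,None], org, C
E
python3 - <<'E'
from nuts import *
import pickle; ps=pickle.load(open("p3.pkl","rb")); o=ctrl.get_obs()
X,org,C=nuts(ps["wrist"],[(218,72),(220,106),(191,138),(190,118)],o); print(X.round(0)); print("foot",org+C@[-75,105,-28])
# check: rim corners
print(nuts(ps["wrist"],[(415,37),(135,33),(148,170)],o,28)[0].round())
s=ps["scene"]; print(nuts(s,[(150+638*.45,110+140*.45),(150+655*.45,110+150*.45),(150+670*.45,110+158*.45)],o)[0].round())
E
python3 - <<'E'
import pickle,cv2
p=pickle.load(open("p3.pkl","rb"))
cv2.imwrite("pics/z.png",cv2.hconcat([cv2.resize(p["wrist"]["frame"][20:220,120:320],(400,400)),cv2.resize(p["scene"]["frame"][155:205,250:300],(400,400))]))
E
```

```text
[[-39.  90. -18.]
 [-38.  68. -18.]
 [-60.  47. -18.]
 [-60.  60. -18.]]
foot [535.31820111 -12.25281951 132.52056479]
[[ 73. 103.  28.]
 [-74. 105.  28.]
 [-74.  32.  28.]]
[[-964.  884.  -18.]
 [-963.  929.  -18.]
 [-968.  972.  -18.]]
```

View pics/z.png

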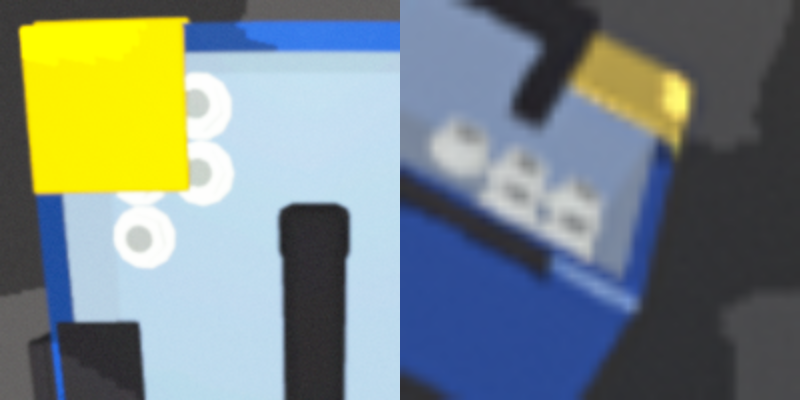

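```bash
python3 -c "
from h import *
print(close_job())"
```

```text
the job is handed in; nothing more can be done
None
```

I pressed the lid shut and handed the job in with the case held still, tilted 32° towards the gate corner, its lowest point about 130 mm above the bench. Four nuts are visibly packed in that corner; the fifth is under the yellow gate top, inferred because the nut above it isn't sliding down. The tools were not touched.

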